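# Put the check weights back in their case after the balance check

## Task

The daily balance check is done: take the big weight off the balance pan and put all four steel check weights back into the wooden case, each one upright and fully down in the well of its own size, so that they stand in order from largest to smallest. Then shut the case's lid flat. Never let a weight fall over or lie on its side.

Things in the scene. Friction and masses are not known exactly. Their poses are not given: they have to be found in the camera images.
- weight_500: The largest of four steel check weights (500 g): cylinder 38 mm in diameter, 65 mm tall over all, with a knob 30 mm in diameter and 13 mm high on a narrower neck. Origin: centre of its underside; z up along its axis. It starts on the round steel pan of the balance (110 mm across, its top 65 mm above the worktop); a screen stands behind it, from x = 0.57 on: carry things past in front of that.
- weight_200: The second largest of four steel check weights (200 g): cylinder 28 mm in diameter, 50 mm tall over all, with a knob 24 mm in diameter and 12 mm high on a narrower neck. Origin: centre of its underside; z up along its axis. It starts standing on the 3 mm thick black mat on the worktop beside the balance, away from the case.
- weight_100: The third largest of four steel check weights (100 g): cylinder 22 mm in diameter, 39 mm tall over all, with a knob 19 mm in diameter and 11 mm high on a narrower neck. Origin: centre of its underside; z up along its axis. It starts standing on the 3 mm thick black mat on the worktop beside the balance, away from the case.
- weight_50: The smallest of four steel check weights (50 g): cylinder 18 mm in diameter, 30 mm tall over all, with a knob 16 mm in diameter and 10 mm high on a narrower neck. Origin: centre of its underside; z up along its axis. It starts standing on the 3 mm thick black mat on the worktop beside the balance, away from the case.
- well_500: The well for the 500 g weight in the top of the wooden case, brass ring round its mouth: 44 mm in diameter, 3 mm chamfer, 45 mm deep; the seated weight stands 20 mm out. Origin: centre of its mouth, 54 mm above the worktop. Axes as the case: z up, +x across the row towards the lid hinge, +y along the row towards the largest well; this one is at y = +77 mm from the case's middle.
- well_200: The well for the 200 g weight in the top of the wooden case, brass ring round its mouth: 34 mm in diameter, 3 mm chamfer, 30 mm deep; the seated weight stands 20 mm out. Origin: centre of its mouth, 54 mm above the worktop. Axes as the case: z up, +x across the row towards the lid hinge, +y along the row towards the largest well; this one is at y = +23 mm from the case's middle.
- well_100: The well for the 100 g weight in the top of the wooden case, brass ring round its mouth: 28 mm in diameter, 3 mm chamfer, 19 mm deep; the seated weight stands 20 mm out. Origin: centre of its mouth, 54 mm above the worktop. Axes as the case: z up, +x across the row towards the lid hinge, +y along the row towards the largest well; this one is at y = -25 mm from the case's middle.
- well_50: The well for the 50 g weight in the top of the wooden case, brass ring round its mouth: 24 mm in diameter, 3 mm chamfer, 10 mm deep; the seated weight stands 20 mm out. Origin: centre of its mouth, 54 mm above the worktop. Axes as the case: z up, +x across the row towards the lid hinge, +y along the row towards the largest well; this one is at y = -70 mm from the case's middle.
- case_lid (a joint): Hinge of the wooden lid: 0 = shut on the block, grows as it opens, 1.8 rad = fully open, leaning back (as at the start). Hinge line: along y, 68 mm behind (+x of) the row of wells, level with the block's top. 0.25 kg, swings easily; pushed from behind at its upper edge towards the wells it falls shut below about 0.95 rad. 25 mm deep inside: a weight standing out farther keeps it open.
- case_lid_edge (a point): Middle of the lid's free edge on its outer face, 112 mm from the hinge along the lid, 31 mm outside its rim plane. Lid open: its upper rear edge, about 0.16 m above the worktop; shut: top front edge of the case, 85 mm above the worktop. The lid is 226 mm wide. The block below reaches 44 mm before the row of wells, 68 mm behind it and 113 mm either way along y.
Not all that is in view belongs to the job. Leave any red or turquoise look-alike of the weight_200 alone.

How it is judged:
By the outcome, as a careful person would: the job done as asked, in the order asked, and still so for the second after the job is handed in, with the robot touching nothing.
It also fails if it takes over 138 s, if anything falls off the work surface, if the arm or the gripper's body presses on something with over 40 N, if the wrist force passes 120 N, or if a joint passes its speed limit or range.

## Robot

A 6-joint arm with a two-finger parallel gripper is mounted at the origin on a cart in front of the work surface, level with it; the furniture and walls round the work are solid. World frame = base frame: x ahead of the robot, y to its left, z up, the work surface at z = 0. Lengths are in mm, angles in rad, forces in N, time in s.
With the tool pointing down it reaches from about 350 to 775 mm from the base axis. Payload 7.3 kg.
Tool frame: the origin (TCP) lies midway between the tips of the shut fingers; the grasp point (between the pads) lies 19 mm behind it; z points along the fingers, y is the line along which they close (so a half turn about z gives the same grasp; the last joint's range is limited). The gripper opens to 92 mm and grips with 3 to 60 N. Pads are 19 mm wide; open, the fingers measure 130 mm over their backs; the gripper's body (75 mm by 190 mm) begins 47 mm behind the grasp point.
Start: joints at [0.966, 0.342, 1.524, -0, 1.275, -0.146], TCP at [232.497, 470.733, 226.741] pointing down, gripper open.
Joint ranges: [-2.53, 2.53], [-0.77, 2.02], [0.04, 2.7], [-1, 4.14], [0.28, 2.66], [-3.11, 3.11]. Speed limits (rad/s): [2.57, 2.57, 3.14, 3.14, 3.14, 3.14].

## Interface

Orientations are given as [roll, pitch, yaw] about the fixed x, y, z axes, in that order (R = Rz(yaw) Ry(pitch) Rx(roll)).
In Python, from plant import monitor, optics, workorder gives the robot as it stands. The module is installed in compiled form; this text tells all that it offers.
- The arm moves only by the tool servo_tool, never from a script. Its arguments are lists of equal length, an entry for each row: "linear": the shift along the tool's x, y, z as a fraction of full scale, a list of three; "spin": the turn about the tool's z as a fraction of full scale. In form: {"linear": [[dx, dy, dz], ...], "spin": [spin, ...]}. A call has exactly 8 rows; each row shifts and turns the commanded pose from where the row before left it, along the tool's axes as they then stand; what a row does not reach is not made up. Full scale, the value 1, is 200 mm for a shift and 90 degrees for a turn. A row lasts 1/8 s, in which the tool goes at most 62.5 mm and 10.7 degrees, less where a joint would pass 70% of its speed; a pose out of reach is approached as far as the arm can. A call with a number of a shift or a turn outside -1 to 1 is refused whole. A call with a gripper value outside its range is refused whole. "hand" is the opening, from -1 (shut) to 1 (fully open), set as the call begins (left out, the last holds). The fingers move at their own pace and stop on an object; the grip force is fixed at half the most. Time passes only in rows, so rows that do not move let the fingers close, or fill a call up. It gives the time, the measured TCP pose, the force, the opening and the grip force at its end, in the units of the state.
- monitor.get_obs(): the state, without advancing time (a new reading comes with each control period).
- optics.capture(name): name is "side" or "top" or "wrist"; returns a dict with "frame" (480x640x3 uint8, blue, green, red), "K" (3x3 intrinsics, pixels), "D" ([k1, k2, p1, p2, k3] as OpenCV has them; the pictures are not rectified), "world_to_cam" (4x4, takes a point from world to camera coordinates). Camera axes: x right, y down, z forward; pixel columns grow to the right and rows downward; lengths in mm; the calibration is good to about 2 mm. A picture is of the moment at which its call begins. There is no depth.
- workorder.close_job(): hands the job in; it is judged then, once.
The state is a dict: "time": time; "joint_positions": joint angles; "dq": joint speeds; "tau": joint torques, N m; "tool_pos": TCP position; "tcp_rot": TCP orientation; "contact_force": force on the tool from outside, world axes, zero at the start; "moment": the same for the moment, N m; "grip_width": finger opening in mm; "finger_force": force on a finger pad.
Only numpy, scipy, OpenCV 4.12 (cv2) and the standard library are available. Lean on these libraries where they do the work, as an engineer would, in place of code of your own. Each camera call takes 0.05 s, during which the arm holds its last target. There are 200 camera calls.

## Working session

There is one attempt and no reset: what is moved stays moved. The work goes in short steps, Python scripts to look and compute and a tool call to move; the robot and the scene stay as the last step left them, time stands still between calls to the robot, and variables do not carry over. Pictures are saved under pics/ and viewed, at most 14 in all, crops included, and the job is handed in when it is done.

Besides the shell and the picture viewer there is one more tool, called by a JSON object that holds its "api" and its "payload". servo_tool: Moves the arm, as the interface text tells. Shift numbers are shares of 200 mm and turn numbers shares of 90 degrees, none past 1 either way. Its arguments: {"type":"object","properties":{"linear":{"type":"array","items":{"type":"array","items":{"type":"number","minimum":-1,"maximum":1}}},"spin":{"type":"array","items":{"type":"number","minimum":-1,"maximum":1}},"hand":{"type":"number"}},"required":["linear","spin"]}

```bash
mkdir -p pics
cat > h.py <<'E'
import numpy as np, cv2
from plant import monitor, optics, workorder
def ray(c,u,v):
    p=cv2.undistortPoints(np.array([[[u,v]]],float),c["K"],np.array(c["D"],float))[0,0]
    T=np.array(c["world_to_cam"]);R=T[:3,:3];t=T[:3,3]
    return -R.T@t, R.T@np.array([p[0],p[1],1.])
def onz(c,u,v,z):
    o,d=ray(c,u,v); return o+d*(z-o[2])/d[2]
def proj(c,P):
    T=np.array(c["world_to_cam"])
    return cv2.projectPoints(np.array(P,float).reshape(-1,3),cv2.Rodrigues(T[:3,:3])[0],T[:3,3],c["K"],np.array(c["D"],float))[0][:,0]
E
python3 - <<'E'
from h import *
import pickle
o=monitor.get_obs(); print({k:np.round(v,3).tolist() for k,v in o.items()})
for n in ["side","top","wrist"]:
    c=optics.capture(n); cv2.imwrite(f"pics/{n}0.png",c["frame"]); pickle.dump(c,open(f"{n}0.pkl","wb"))
    T=np.array(c["world_to_cam"]); print(n,np.round(-T[:3,:3].T@T[:3,3]),np.round(T[:3,:3],2).tolist())
E
```

```text
{'time': 0.0, 'joint_positions': [0.966, 0.343, 1.525, -0.0, 1.275, -0.146], 'dq': [-0.0, -0.001, 0.001, 0.001, 0.001, -0.0], 'tau': [-0.001, -43.125, -24.422, 0.072, 0.056, -0.0], 'tool_pos': [232.233, 470.383, 226.031], 'tcp_rot': [-3.14, -0.0, 2.683], 'contact_force': [-0.054, 0.847, -0.292], 'moment': [-0.052, -0.008, 0.01], 'finger_force': 0.0, 'grip_width': 91.773}
side [ 181. 1110.  776.] [[-0.96, -0.28, 0.01], [-0.16, 0.53, -0.83], [0.23, -0.8, -0.56]]
top [ 265.  118. 1298.] [[-0.02, -1.0, -0.03], [-0.99, 0.03, -0.15], [0.15, 0.03, -0.99]]
wrist [166. 504. 384.] [[0.44, 0.9, -0.0], [0.86, -0.43, 0.27], [0.24, -0.12, -0.96]]
```

View pics/top0.png

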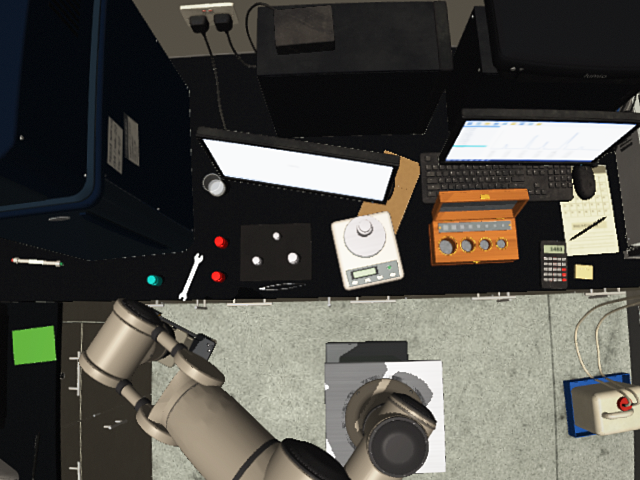

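View pics/side0.png

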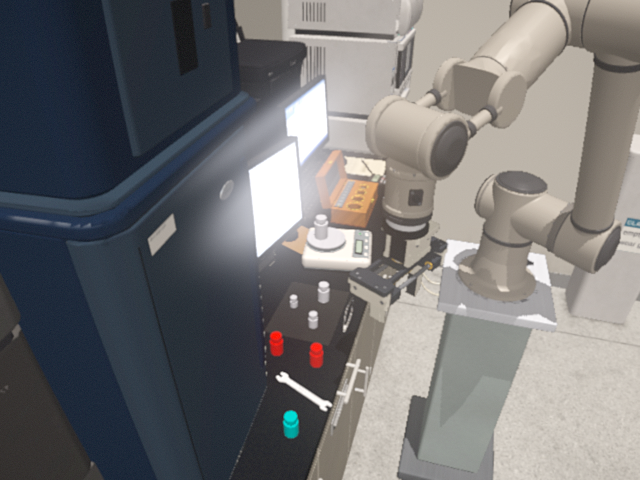

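Top view: the mat weights are at (277,236), (257,261) and (293,258), the 500 g at (364,227), and the case wells run from about (447,245) to (501,244), largest on the left (+y). I'll segment these for accurate positions.

Run:
```python
from h import *
import pickle
c=pickle.load(open("top0.pkl","rb")); f=c["frame"]; s=pickle.load(open("side0.pkl","rb"))
g=cv2.cvtColor(f,cv2.COLOR_BGR2GRAY)
m=np.zeros_like(g); m[225:278,242:310]=(g[225:278,242:310]>110)*255
n,l,st,ce=cv2.connectedComponentsWithStats(m)
for i in range(1,n):
    if st[i,4]>8: print("top",st[i],ce[i].round(1),onz(c,*ce[i],40).round(1))
gs=cv2.cvtColor(s["frame"],cv2.COLOR_BGR2GRAY);m=np.zeros_like(gs); m[275:335,280:340]=(gs[275:335,280:340]>110)*255
n,l,st,ce=cv2.connectedComponentsWithStats(m)
for i in range(1,n):
    if st[i,4]>8: print("side",st[i],ce[i].round(1),onz(s,*ce[i],20).round(1))
a=cv2.resize(f[180:275,335:525],None,fx=4,fy=4,interpolation=cv2.INTER_CUBIC); cv2.imwrite("pics/a.png",a)
```

```text
top [273 232   6   8  40] [275.7 235.7] [496.8 282.1  40. ]
top [288 253   9  11  86] [292.1 257.8] [434.9 238.1  40. ]
top [252 257   9   8  53] [255.9 260.4] [430.3 336.6  40. ]
side [317 281  13  23 250] [323.3 291.6] [437.6 223.4  20. ]
side [289 294   9  15 111] [293.3 300.7] [499.4 279.6  20. ]
side [308 310  10  19 168] [312.8 319. ] [432.5 329.2  20. ]
```

View pics/a.png

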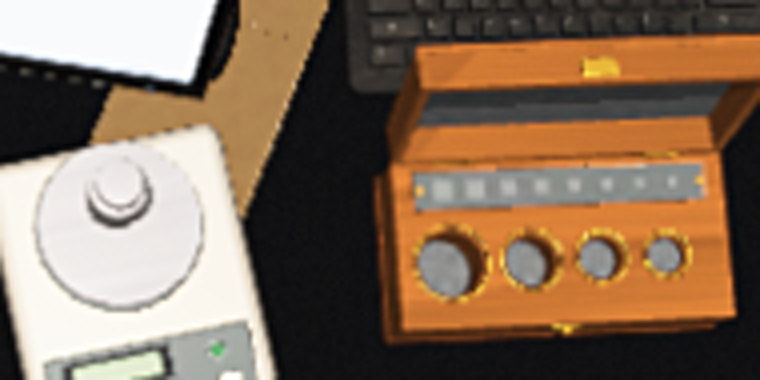

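Run:
```python
from h import *
import pickle
c=pickle.load(open("top0.pkl","rb"))
px=lambda u,v:(335+u/4-.375,180+v/4-.375)
W=np.array([onz(c,*px(u,v),54)[:2] for u,v in [(450,262),(532,260),(602,257),(668,255)]])
print(W.round(1), np.diff(W,axis=0).round(1)); d=W[0]-W[3]; print("len",np.hypot(*d),"yaw",np.degrees(np.arctan2(-d[0],d[1])))
print("500",onz(c,*px(128,185),130).round(1),"pan",onz(c,*px(120,228),65).round(1))
print("screen low edge",onz(c,200,140,200).round())
```

```text
[[ 455.9 -178. ]
 [ 455.7 -233.6]
 [ 456.4 -281.4]
 [ 456.6 -326.9]] [[ -0.2 -55.6]
 [  0.7 -47.9]
 [  0.1 -45.5]]
len 148.87242483175135 yaw 0.27436185024406157
500 [498.8  40.4 130. ] pan [482.9  42.5  65. ]
screen low edge [717. 451. 200.]
```

{"api": "servo_tool", "payload": {"linear": [[0,0,0],[0,0,0],[0,0,0],[-0.25,-0.19,0],[-0.25,-0.19,0],[-0.25,-0.19,0],[-0.25,-0.19,0],[0,-0.19,0]], "spin": [-0.1,-0.1,-0.092,0,0,0,0,0]}}

```text
time: 1.15
tool_pos: [434.3, 279.4, 225.9]
tcp_rot: [-3.141, 0.0, 3.139]
contact_force: [-0.4, -0.3, 0.3]
grip_width: 91.7
finger_force: 0.0
```

{"api": "servo_tool", "payload": {"linear": [[0,0,0],[0,0,0],[0,0,0],[0,0,0],[0,0,0],[0,0,0],[0,0,0],[0,0,0]], "spin": [0,0,0,0,0,0,0,0]}}

```text
time: 2.15
tool_pos: [431.5, 281.4, 226.7]
tcp_rot: [3.141, 0.0, 3.141]
contact_force: [0.2, 0.3, -0.6]
grip_width: 91.7
finger_force: 0.0
```

Run:
```python
from h import *
import pickle
c=optics.capture("wrist"); cv2.imwrite("pics/w1.png",c["frame"]); pickle.dump(c,open("w1.pkl","wb"))
o=monitor.get_obs(); print(o["tool_pos"],o["tcp_rot"],o["joint_positions"])
```

```text
[431.54831005 281.4199808  226.74849874] [3.14147340e+00 9.68510259e-05 3.14138286e+00] [ 4.28978611e-01  3.23997283e-01  1.55061574e+00  7.14055354e-05
  1.26684194e+00 -1.14162929e+00]
```

View pics/w1.png

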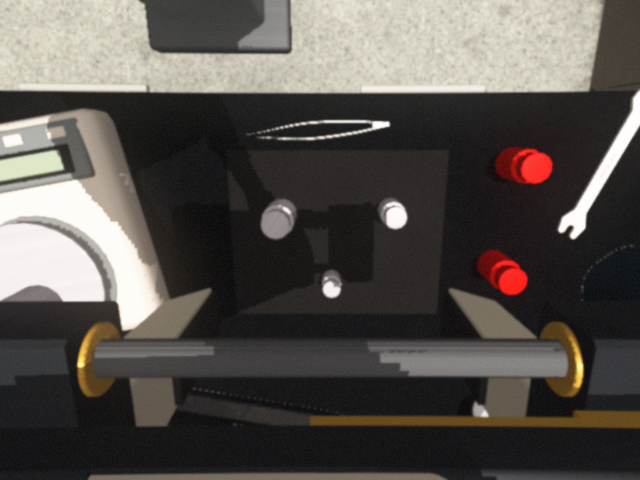

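Run:
```python
from h import *
import pickle
c=pickle.load(open("w1.pkl","rb")); f=c["frame"]
print(c["K"])
t=[cv2.resize(f[y-25:y+25,x-25:x+25],(250,250),interpolation=cv2.INTER_CUBIC) for x,y in [(278,218),(394,213),(331,284)]]
cv2.imwrite("pics/b.png",np.hstack(t))
for (u,v,z) in [(278,221,53),(394,215,42),(331,288,33)]: print(onz(c,u,v,z).round(1))
print(proj(c,[[431.5,281.4,226.7],[431.5,281.4,245.7]]))
```

```text
[[416.56297653   0.         329.71747695]
 [  0.         416.56297653 245.89942243]
 [  0.           0.           1.        ]]
[431. 240.  53.]
[428.4 335.8  42. ]
[497.3 283.1  33. ]
[[328.04384678 312.93134994]
 [327.83068448 335.02185849]]
```

View pics/b.png

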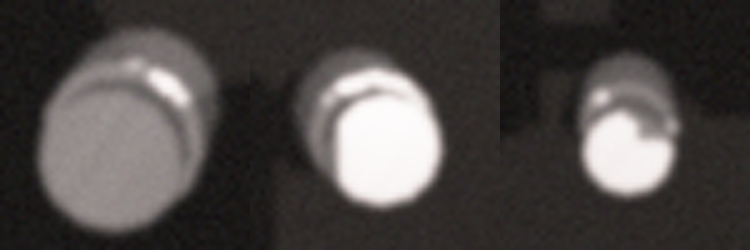

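{"api": "servo_tool", "payload": {"linear": [[-0.055,-0.2,0],[-0.055,-0.2,0],[-0.055,-0.2,0],[-0.055,-0.2,0],[-0.055,-0.2,0],[-0.05,-0.2,0],[0,0,0],[0,0,0]], "spin": [0,0,0,0,0,0,0,0]}}

```text
time: 3.2
tool_pos: [496.3, 41.7, 226.7]
tcp_rot: [3.141, -0.0, 3.141]
contact_force: [-0.2, -0.3, -0.6]
grip_width: 91.9
finger_force: 0.0
```

Run:
```python
from h import *
import pickle
c=optics.capture("wrist"); f=c["frame"]; pickle.dump(c,open("w2.pkl","wb"))
o=monitor.get_obs(); print(o["tool_pos"],o["tcp_rot"])
print(proj(c,[[499,40.4,130],[499,40.4,65]]))
cv2.imwrite("pics/c.png",np.ascontiguousarray(cv2.resize(f[100:400,200:480],None,fx=2,fy=2)))
```

```text
[496.25642817  42.13363513 226.7269754 ] [ 3.14110672e+00 -1.07159390e-04 -3.14129901e+00]
[[326.62691453 252.01942292]
 [327.20190463 228.33229556]]
```

View pics/c.png

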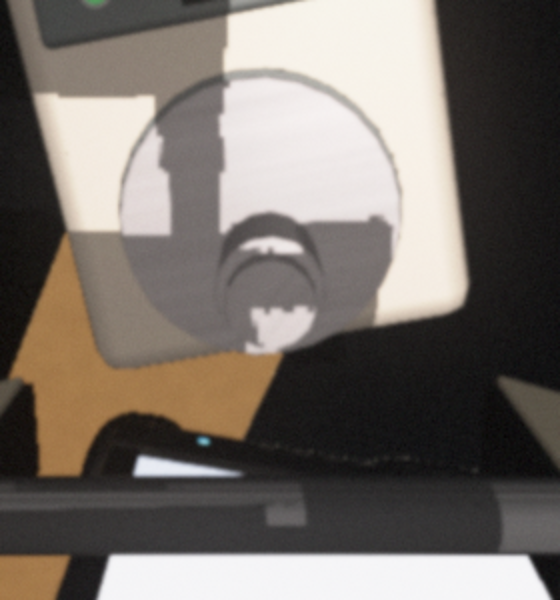

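{"api": "servo_tool", "payload": {"linear": [[-0.016,0.015,0.1],[0,0,0.15],[0,0,0.15],[0,0,0.1],[0,0,0.063],[0,0,0],[0,0,0],[0,0,0]], "spin": [0,0,0,0,0,0,0,0]}}

```text
time: 4.25
tool_pos: [500.2, 44.5, 114.9]
tcp_rot: [-3.142, 0.002, 3.142]
contact_force: [-0.6, -1.0, 0.0]
grip_width: 92.0
finger_force: 0.0
```

{"api": "servo_tool", "payload": {"linear": [[0,0,0],[0,0,0],[0,0,0],[0,0,0],[0,0,0],[0,0,0],[0,0,0],[0,0,0]], "spin": [0,0,0,0,0,0,0,0], "hand": -0.5}}

```text
time: 5.25
tool_pos: [499.7, 44.6, 114.1]
tcp_rot: [3.141, 0.0, 3.141]
contact_force: [-0.2, 1.8, 0.3]
grip_width: 28.7
finger_force: 30.0
```

Run:
```python
from h import *
import pickle
o=monitor.get_obs(); print(o["tool_pos"],o["grip_width"],o["finger_force"])
c=optics.capture("wrist"); f=c["frame"]; pickle.dump(c,open("w3.pkl","wb"))
cv2.imwrite("pics/d.png",np.ascontiguousarray(cv2.resize(f[150:400,180:480],None,fx=2,fy=2)))
```

```text
[499.68508733  44.63565697 114.12492583] 28.67519475205334 30.000012576347217
```

View pics/d.png

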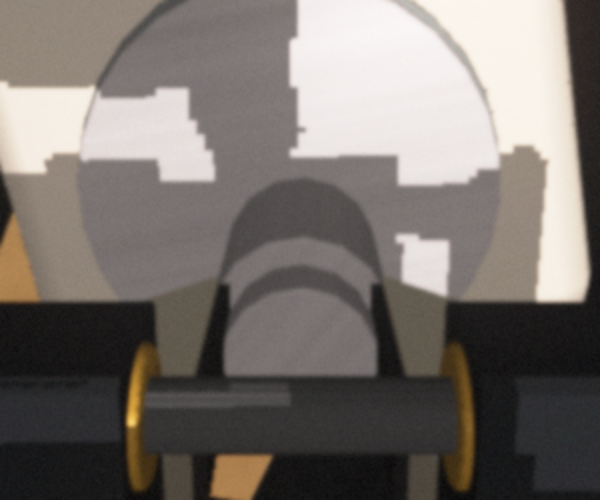

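{"api": "servo_tool", "payload": {"linear": [[0,0,-0.05],[0,0,-0.1],[0,0,-0.1],[0,0,-0.05],[0.04,-0.05,0],[0.04,-0.1,0],[0.04,-0.15,0],[0.04,-0.15,0]], "spin": [0,0,0,0,0,0,0,0]}}

```text
time: 6.3
tool_pos: [466.1, -46.6, 173.1]
tcp_rot: [3.141, -0.002, -3.141]
contact_force: [1.3, -0.6, -3.8]
grip_width: 28.4
finger_force: 30.0
```

{"api": "servo_tool", "payload": {"linear": [[0.04,-0.15,0],[0.018,-0.15,0],[0,-0.15,0],[0,-0.15,0],[0,-0.043,0],[0,0,0],[0,0,0],[0,0,0]], "spin": [0,0,0,0,0,0,0,0]}}

```text
time: 7.3
tool_pos: [456.0, -173.3, 174.1]
tcp_rot: [3.141, -0.0, -3.141]
contact_force: [0.2, -1.2, -4.5]
grip_width: 28.6
finger_force: 30.0
```

Run:
```python
from h import *
import pickle
o=monitor.get_obs(); print(o["tool_pos"],o["tcp_rot"],o["grip_width"],o["finger_force"])
c=optics.capture("wrist"); f=c["frame"]; pickle.dump(c,open("w4.pkl","wb"))
cv2.imwrite("pics/e.png",f)
t=optics.capture("top"); pickle.dump(t,open("t4.pkl","wb"))
```

```text
[ 456.00300046 -173.28385604  174.07134585] [ 3.14126276e+00 -1.65712896e-04 -3.14052667e+00] 28.639328001422307 29.999228009255603
```

View pics/e.png

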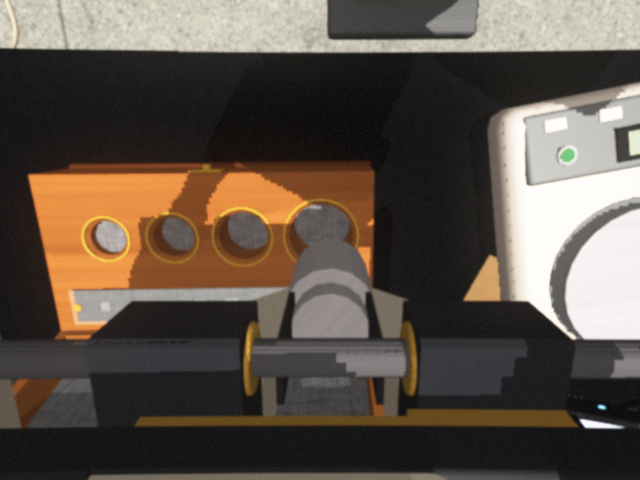

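The wrist view shows the weight hanging upright and the four rings at (106,239), (172,238), (242,237) and (321,232). I'll fit ellipses to the brass.

Run:
```python
from h import *
import pickle
c=pickle.load(open("w4.pkl","rb")); f=c["frame"]; hsv=cv2.cvtColor(f,cv2.COLOR_BGR2HSV)
m=cv2.inRange(hsv,(19,150,110),(35,255,255)); off=[77,23,-25,-70]; P=[]
for (u,v,r) in [(321,232,38),(242,237,31),(172,238,27),(106,239,25)]:
    ys,xs=np.nonzero(m); d=np.hypot(xs-u,ys-v); k=(d>r*.7)&(d<r*1.2)&(ys<300)
    e=cv2.fitEllipse(np.stack([xs[k],ys[k]],1).astype(np.float32)); p=onz(c,*e[0],54); P.append(p[:2])
    print(k.sum(),np.round(e[0],1),np.round(e[1],1),p.round(1))
P=np.array(P); A=np.polyfit(off,P[:,0],1),np.polyfit(off,P[:,1],1); print(A)
for o in off: print(o,[np.polyval(a,o).round(1) for a in A])
# held weight
for z in (109,): print(proj(c,[[456,-173.3,z+16]]))
```

```text
89 [297.2 211.9] [ 7.7 28.1] [ 437.3 -194.7   54. ]
166 [241.5 235.7] [55.7 59.6] [ 454.  -233.3   54. ]
18 [166.2 213. ] [ 2.1 10. ] [ 438.2 -283.1   54. ]
386 [105.3 238.4] [41.7 48.7] [ 456.  -326.3   54. ]
(array([-8.25455363e-02,  4.46488429e+02]), array([   0.9065621 , -260.47592035]))
77 [np.float64(440.1), np.float64(-190.7)]
23 [np.float64(444.6), np.float64(-239.6)]
-25 [np.float64(448.6), np.float64(-283.1)]
-70 [np.float64(452.3), np.float64(-323.9)]
[[328.43680742 273.10744633]]
```

```bash
cat >> h.py <<'E'
def rings(c,cs):
    hsv=cv2.cvtColor(c["frame"],cv2.COLOR_BGR2HSV); H=hsv[...,0].astype(int); out=[]
    ys,xs=np.nonzero((H>=17)&(H<=38)&(hsv[...,1]>110)&(hsv[...,2]>50)); 
    for u,v,r in cs:
        d=np.hypot(xs-u,ys-v); k=(d>r*.75)&(d<r*1.2)
        if k.sum()<12: out.append(None); continue
        e=cv2.fitEllipse(np.stack([xs[k],ys[k]],1).astype(np.float32))
        out.append((int(k.sum()),np.round(e[0],1),np.round(e[1],1),onz(c,*e[0],54).round(1)))
    return out
E
python3 - <<'E'
from h import *
import pickle
c=pickle.load(open("w4.pkl","rb")); hsv=cv2.cvtColor(c["frame"],cv2.COLOR_BGR2HSV)
print(hsv[238,140:205:1,0].tolist()); print(hsv[238,142:152].tolist())
for r in rings(c,[(321,232,36),(242,237,30),(172,238,26),(106,239,24)]): print(r)
E
```

```text
[13, 12, 12, 12, 14, 16, 18, 17, 14, 13, 12, 11, 12, 11, 12, 12, 10, 11, 11, 11, 11, 12, 12, 10, 13, 11, 6, 6, 9, 10, 10, 8, 9, 11, 8, 8, 9, 0, 7, 177, 9, 9, 0, 15, 4, 3, 3, 15, 10, 9, 7, 10, 14, 6, 10, 12, 15, 17, 18, 16, 12, 12, 12, 12, 12]
[[12, 181, 128], [12, 186, 125], [14, 188, 133], [16, 183, 146], [18, 186, 151], [17, 184, 143], [14, 181, 127], [13, 177, 114], [12, 172, 111], [11, 178, 110]]
(401, array([320.5, 235.1]), array([71.4, 74. ]), array([ 453.5, -179. ,   54. ]))
(473, array([242. , 236.4]), array([56.6, 60.4]), array([ 454.5, -233. ,   54. ]))
(350, array([171.9, 237.5]), array([47.4, 53. ]), array([ 455.3, -281. ,   54. ]))
(539, array([105.4, 238.6]), array([42. , 48.8]), array([ 456.1, -326.3,   54. ]))
```

Run:
```python
from h import *
import pickle
c=pickle.load(open("w4.pkl","rb")); g=cv2.cvtColor(c["frame"],cv2.COLOR_BGR2GRAY)
t=np.linspace(0,2*np.pi,60)
q=proj(c,np.stack([456+19*np.cos(t),-173.3+19*np.sin(t),0*t+125],1)); print("bottom z125",q.min(0),q.max(0),q.mean(0))
q=proj(c,np.stack([456+19*np.cos(t),-173.3+19*np.sin(t),0*t+173],1)); print("shoulder",q.min(0),q.max(0),q.mean(0))
for r in (255,265,275,285,295): print(r,g[r,280:384:3].tolist())
print(g[230:262:1,330].tolist())
```

```text
bottom z125 [292.31763675 238.24905972] [364.55262525 306.43167718] [328.43626633 273.27624749]
shoulder [282.3019662 268.6737731] [373.88642547 352.89743935] [328.09609201 312.06116687]
255 [88, 93, 89, 107, 90, 82, 70, 85, 90, 91, 96, 94, 96, 96, 96, 97, 94, 96, 96, 97, 97, 95, 97, 95, 89, 94, 91, 152, 171, 170, 128, 47, 19, 18, 18]
265 [87, 92, 92, 92, 91, 87, 90, 93, 91, 95, 97, 94, 94, 95, 97, 96, 98, 92, 99, 98, 95, 97, 96, 96, 91, 95, 92, 86, 95, 164, 102, 46, 23, 24, 24]
275 [91, 90, 93, 86, 90, 91, 90, 93, 100, 125, 140, 146, 145, 142, 143, 144, 144, 144, 142, 146, 145, 144, 143, 146, 138, 105, 95, 88, 88, 99, 93, 44, 21, 23, 20]
285 [87, 89, 88, 86, 90, 128, 142, 140, 148, 143, 144, 133, 108, 96, 97, 96, 95, 95, 96, 101, 112, 118, 128, 140, 144, 147, 141, 141, 140, 95, 84, 35, 17, 24, 21]
295 [113, 110, 105, 40, 32, 118, 142, 120, 92, 93, 96, 99, 105, 115, 127, 136, 141, 148, 141, 128, 115, 107, 101, 94, 91, 95, 106, 136, 127, 28, 33, 98, 111, 114, 112]
[92, 90, 88, 87, 80, 85, 81, 86, 91, 96, 93, 94, 95, 96, 94, 95, 95, 99, 96, 97, 97, 94, 94, 96, 96, 90, 92, 94, 95, 96, 99, 97]
```

{"api": "servo_tool", "payload": {"linear": [[0.0125,-0.029,0],[0,0,0.1],[0,0,0.15],[0,0,0.04],[0,0,0.0],[0,0,0],[0,0,0.04],[0,0,0.04]], "spin": [0,0,0,0,0,0,0,0]}}

```text
time: 8.4
tool_pos: [453.7, -180.0, 100.0]
tcp_rot: [-3.141, 0.001, 3.142]
contact_force: [1.0, -0.2, -5.6]
grip_width: 28.8
finger_force: 30.0
```

{"api": "servo_tool", "payload": {"linear": [[0,0,0.03],[0,0,0.04],[0,0,0.04],[0,0,0.04],[0,0,0.04],[0,0,0.01],[0,0,0],[0,0,0]], "spin": [0,0,0,0,0,0,0,0]}}

```text
time: 9.4
tool_pos: [453.8, -180.1, 60.4]
tcp_rot: [-3.141, 0.001, 3.142]
contact_force: [-0.5, -0.4, -4.6]
grip_width: 28.4
finger_force: 30.0
```

{"api": "servo_tool", "payload": {"linear": [[0,0,0],[0,0,0],[0,0,0],[0,0,-0.03],[0,0,-0.1],[0,0,-0.2],[0,0,-0.25],[0,0,-0.25]], "spin": [0,0,0,0,0,0,0,0], "hand": -0.05}}

```text
time: 10.4
tool_pos: [453.3, -179.8, 228.1]
tcp_rot: [-3.141, 0.0, 3.141]
contact_force: [0.9, -0.7, -0.9]
grip_width: 43.7
finger_force: 0.0
```

{"api": "servo_tool", "payload": {"linear": [[0,0,0],[0,0,0],[0,0.2,0],[0,0.28,0],[0,0.28,0],[0,0.28,0],[0,0.28,0],[0,0.28,0]], "spin": [0,0,0,0,0,0,0,0], "hand": 0.6}}

```text
time: 11.4
tool_pos: [452.5, 141.7, 224.5]
tcp_rot: [-3.141, -0.003, 3.141]
contact_force: [0.9, -0.1, -0.2]
grip_width: 73.5
finger_force: 0.0
```

Run:
```python
from h import *
import pickle
o=monitor.get_obs(); print(o["tool_pos"],o["time"])
t=optics.capture("side"); pickle.dump(t,open("s5.pkl","wb")); f=t["frame"]
cv2.imwrite("pics/f.png",cv2.resize(f[130:340,255:425],None,fx=2.8,fy=2.8,interpolation=cv2.INTER_CUBIC))
```

```text
[452.51319557 141.67278535 224.51855273] 11.4
```

View pics/f.png

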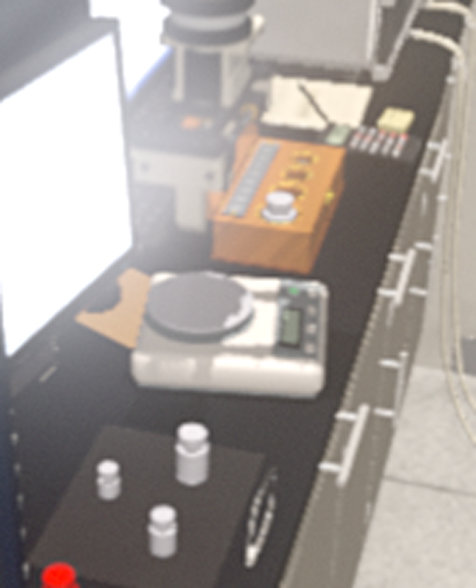

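The 500 g is seated and the pan is empty. Next, the 200 g.

{"api": "servo_tool", "payload": {"linear": [[0.05,0.2,0],[0.0475,0.2,0],[0,0.083,0.1],[0,0,0.2],[0,0,0.1],[0,0,0],[0,0,0],[0,0,0]], "spin": [0,0,0,0,0,0,0,0], "hand": 1}}

```text
time: 12.45
tool_pos: [434.6, 236.7, 146.9]
tcp_rot: [3.141, 0.002, 3.141]
contact_force: [0.5, 0.4, 0.6]
grip_width: 91.6
finger_force: 0.0
```

Run:
```python
from h import *
import pickle
o=monitor.get_obs(); print(o["tool_pos"],o["time"])
c=optics.capture("wrist"); pickle.dump(c,open("w6.pkl","wb")); f=c["frame"]
hsv=cv2.cvtColor(f,cv2.COLOR_BGR2HSV); p=proj(c,[[433.6,237.5,53],[430.6,337.2,42],[498,283.3,33]]).round(1);print(p)
x,y=p[0].astype(int)
a=f[y-60:y+60,x-60:x+60]; b=f[int(p[1][1])-60:int(p[1][1])+60,int(p[1][0])-60:int(p[1][0])+60]
cv2.imwrite("pics/g.png",cv2.resize(np.hstack([a,b]),None,fx=3,fy=3)); print(x,y)
```

```text
[434.63099246 236.69258926 146.9488334 ] 12.45
[[329.9 247.3]
 [483.3 238. ]
 [393.9 325.8]]
329 247
```

View pics/g.png

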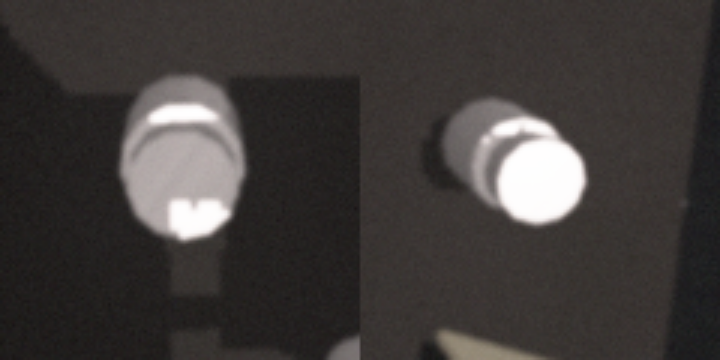

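{"api": "servo_tool", "payload": {"linear": [[0.004,0.004,0.1],[0,0,0.15],[0,0,0.15],[0,0,0.1],[0,0,0.045],[0,0,0],[0,0,0],[0,0,0]], "spin": [0,0,0,0,0,0,0,0]}}

```text
time: 13.5
tool_pos: [433.8, 237.6, 37.9]
tcp_rot: [3.141, 0.002, 3.141]
contact_force: [0.6, 0.1, -0.6]
grip_width: 91.5
finger_force: 0.0
```

{"api": "servo_tool", "payload": {"linear": [[0,0,0],[0,0,0],[0,0,0],[0,0,0],[0,0,0],[0,0,0],[0,0,0],[0,0,0]], "spin": [0,0,0,0,0,0,0,0], "hand": -0.6}}

```text
time: 14.5
tool_pos: [433.5, 237.6, 37.3]
tcp_rot: [3.141, 0.001, 3.141]
contact_force: [-0.2, 0.2, 1.3]
grip_width: 22.5
finger_force: 46.8
```

{"api": "servo_tool", "payload": {"linear": [[0,0,-0.05],[0,0,-0.12],[0,0,-0.2],[0,0,-0.15],[0,0,-0.055],[-0.02,-0.06,0],[-0.02,-0.12,0],[-0.02,-0.18,0]], "spin": [0,0,0,0,0,0,0,0]}}

```text
time: 15.5
tool_pos: [444.6, 164.3, 150.5]
tcp_rot: [-3.141, -0.003, -3.14]
contact_force: [0.0, 0.3, -2.5]
grip_width: 22.4
finger_force: 46.5
```

{"api": "servo_tool", "payload": {"linear": [[-0.02,-0.24,0],[-0.025,-0.26,0],[0,-0.26,0],[0,-0.26,0],[0,-0.26,0],[0,-0.24,0],[0,-0.2,0],[0,-0.14,0]], "spin": [0,0,0,0,0,0,0,0]}}

```text
time: 16.5
tool_pos: [452.8, -208.7, 150.3]
tcp_rot: [3.14, -0.003, 3.14]
contact_force: [1.6, -0.8, -2.3]
grip_width: 22.4
finger_force: 46.5
```

{"api": "servo_tool", "payload": {"linear": [[0,-0.09,0],[0,-0.043,0],[0,0,0],[0,0,0],[0,0,0],[0,0,0],[0,0,0],[0,0,0]], "spin": [0,0,0,0,0,0,0,0]}}

```text
time: 17.5
tool_pos: [454.3, -233.1, 152.1]
tcp_rot: [3.142, 0.0, -3.142]
contact_force: [0.1, 0.1, -1.7]
grip_width: 22.2
finger_force: 46.5
```

```bash
cat >> h.py <<'E'
def check(c,p,R,zb,z54,rest):
    "held-cylinder bottom outline predicted, rings of the given wells"
    t=np.linspace(0,2*np.pi,60); q=proj(c,np.stack([p[0]+R*np.cos(t),p[1]+R*np.sin(t),0*t+zb],1))
    print("pred bottom",q.min(0).round(1),q.max(0).round(1))
    f=36*0+416.
    for r,(x,y) in rest:
        u=proj(c,[[x,y,54],[x,y+r,54]]); print(rings(c,[(*u[0],u[1][0]-u[0][0])]))
E
python3 - <<'E'
from h import *
import pickle
o=monitor.get_obs(); p=o["tool_pos"]; print(p,o["grip_width"],o["finger_force"])
c=optics.capture("wrist"); f=c["frame"]; pickle.dump(c,open("w7.pkl","wb"))
cv2.imwrite("pics/i.png",f)
check(c,p,14,p[2]+16-50,0,[(18,(454.5,-233)),(15,(455.3,-281)),(13,(456.1,-326.3))])
E
```

```text
[ 454.27582756 -233.0884522   152.1397924 ] 22.164443089433444 46.463759519392624
pred bottom [299.9 256.2] [356.9 309.6]
[(416, array([328.9, 247.8]), array([61.5, 64. ]), array([ 454.6, -233. ,   54. ]))]
[(428, array([253.8, 248.9]), array([52. , 54.6]), array([ 455.3, -281. ,   54. ]))]
[(298, array([183.1, 250. ]), array([45.3, 48.5]), array([ 456. , -326.1,   54. ]))]
```

View pics/i.png

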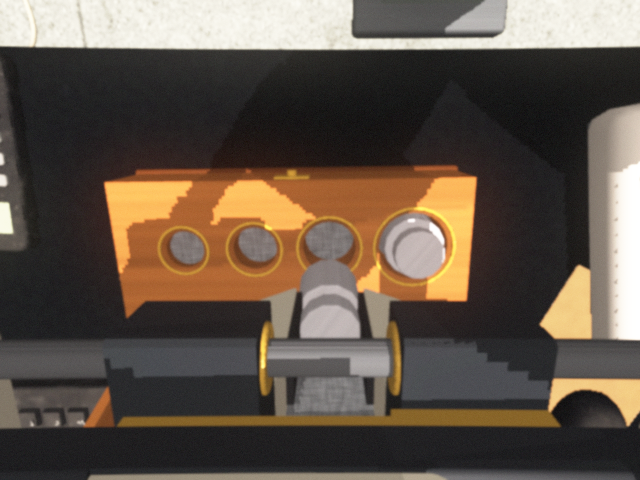

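{"api": "servo_tool", "payload": {"linear": [[0.005,0,0.05],[0,0,0.12],[0,0,0.1],[0,0,0.04],[0,0,0.03],[0,0,0.03],[0,0,0.03],[0,0,0.03]], "spin": [0,0,0,0,0,0,0,0]}}

```text
time: 18.55
tool_pos: [453.4, -233.2, 66.0]
tcp_rot: [-3.141, 0.0, 3.141]
contact_force: [0.3, 0.5, -1.3]
grip_width: 22.6
finger_force: 46.5
```

{"api": "servo_tool", "payload": {"linear": [[0,0,0.03],[0,0,0.005],[0,0,0],[0,0,0],[0,0,0],[0,0,0],[0,0,0],[0,0,0]], "spin": [0,0,0,0,0,0,0,0]}}

```text
time: 19.55
tool_pos: [453.3, -233.1, 59.1]
tcp_rot: [3.142, 0.0, 3.141]
contact_force: [0.1, -0.0, -1.1]
grip_width: 22.1
finger_force: 46.5
```

{"api": "servo_tool", "payload": {"linear": [[0,0,0],[0,0,0],[0,0,0],[0,0,-0.03],[0,0,-0.1],[0,0,-0.15],[0,0,-0.15],[0,0,-0.07]], "spin": [0,0,0,0,0,0,0,0], "hand": -0.35}}

```text
time: 20.55
tool_pos: [453.9, -233.6, 161.0]
tcp_rot: [-3.14, 0.002, 3.142]
contact_force: [0.9, -0.2, -0.1]
grip_width: 29.7
finger_force: 0.0
```

{"api": "servo_tool", "payload": {"linear": [[0.02,0.15,0],[0.02,0.25,0],[0.02,0.27,0],[0.02,0.27,0],[0.02,0.27,0],[0.013,0.27,0],[0,0.27,0],[0,0.27,0]], "spin": [0,0,0,0,0,0,0,0], "hand": 1}}

```text
time: 21.55
tool_pos: [430.3, 172.5, 158.9]
tcp_rot: [-3.142, -0.0, 3.141]
contact_force: [0.5, 0.5, -0.0]
grip_width: 91.9
finger_force: 0.0
```

{"api": "servo_tool", "payload": {"linear": [[0,0.27,0],[0,0.25,0],[0,0.2,0],[0,0.11,0],[0,0,0],[0,0,0],[0,0,0],[0,0,0]], "spin": [0,0,0,0,0,0,0,0]}}

```text
time: 22.55
tool_pos: [431.0, 336.0, 159.3]
tcp_rot: [3.142, 0.0, 3.14]
contact_force: [0.4, -0.8, -1.3]
grip_width: 91.8
finger_force: 0.0
```

```bash
cat >> h.py <<'E'
def knob(c,x,y,z,r):
    "bright-vs-mat blob: Hough circle of the knob top near the prediction"
    u=proj(c,[[x,y,z],[x,y+r,z]]); R=np.hypot(*(u[1]-u[0])); cx,cy=u[0].astype(int); w=int(R*2.2)
    g=cv2.cvtColor(c["frame"],cv2.COLOR_BGR2GRAY)[cy-w:cy+w,cx-w:cx+w]; g=cv2.resize(g,None,fx=3,fy=3,interpolation=cv2.INTER_CUBIC)
    h=cv2.HoughCircles(g,cv2.HOUGH_GRADIENT,1,20,param1=80,param2=12,minRadius=int(R*2.6),maxRadius=int(R*3.4))
    print("pred",u[0].round(1),R.round(1))
    if h is not None:
        for k in h[0][:3]: uv=(cx-w+k[0]/3-.33,cy-w+k[1]/3-.33); print(np.round(uv,1),k[2]/3,onz(c,*uv,z).round(1))
E
python3 - <<'E'
from h import *
import pickle
o=monitor.get_obs(); print(o["tool_pos"],o["time"])
c=optics.capture("wrist"); pickle.dump(c,open("w8.pkl","wb"))
knob(c,430.6,337.2,42,9.5); knob(c,498,283.3,33,8)
E
```

```text
[430.982717   336.029521   159.31056282] 22.55
pred [330.5 238.9] 13.9
[330.5 239.2] 13.3 [430.8 337.2  42. ]
[330.2 225.5] 13.2 [421.2 337.   42. ]
[330.2 232.5] 15.466667 [426.1 337.   42. ]
pred [258.5 323.1] 10.7
[258.2 322.8] 10.266666 [497.8 283.1  33. ]
[261.5 315.8] 11.433333 [492.1 285.8  33. ]
[263.8 309.2] 11.433333 [486.7 287.8  33. ]
```

{"api": "servo_tool", "payload": {"linear": [[0.001,0.006,0.1],[0,0,0.15],[0,0,0.15],[0,0,0.15],[0,0,0.08],[0,0,0.025],[0,0,0],[0,0,0]], "spin": [0,0,0,0,0,0,0,0]}}

```text
time: 23.6
tool_pos: [431.1, 338.4, 29.2]
tcp_rot: [3.141, 0.002, 3.142]
contact_force: [0.7, 0.7, 0.3]
grip_width: 91.7
finger_force: 0.0
```

{"api": "servo_tool", "payload": {"linear": [[0,0,0],[0,0,0],[0,0,0],[0,0,0],[0,0,0],[0,0,0],[0,0,0],[0,0,0]], "spin": [0,0,0,0,0,0,0,0], "hand": -0.7}}

```text
time: 24.6
tool_pos: [430.6, 337.8, 28.3]
tcp_rot: [-3.141, 0.0, -3.141]
contact_force: [-0.4, 0.3, 1.1]
grip_width: 16.7
finger_force: 23.4
```

{"api": "servo_tool", "payload": {"linear": [[0,0,-0.05],[0,0,-0.15],[0,0,-0.2],[0,0,-0.15],[0,0,-0.06],[-0.02,-0.06,0],[-0.02,-0.12,0],[-0.02,-0.18,0]], "spin": [0,0,0,0,0,0,0,0]}}

```text
time: 25.6
tool_pos: [441.9, 264.7, 148.4]
tcp_rot: [-3.14, -0.003, -3.141]
contact_force: [0.7, -0.3, -1.4]
grip_width: 16.7
finger_force: 30.8
```

{"api": "servo_tool", "payload": {"linear": [[-0.02,-0.23,0],[-0.02,-0.26,0],[-0.023,-0.26,0],[0,-0.26,0],[0,-0.26,0],[0,-0.26,0],[0,-0.26,0],[0,-0.26,0]], "spin": [0,0,0,0,0,0,0,0]}}

```text
time: 26.6
tool_pos: [453.6, -145.9, 148.6]
tcp_rot: [3.14, -0.002, 3.141]
contact_force: [1.1, -0.2, -1.0]
grip_width: 16.6
finger_force: 30.8
```

{"api": "servo_tool", "payload": {"linear": [[0,-0.24,0],[0,-0.2,0],[0,-0.14,0],[0,-0.08,0],[0,-0.024,0],[0,0,0],[0,0,0],[0,0,0]], "spin": [0,0,0,0,0,0,0,0]}}

```text
time: 27.6
tool_pos: [455.2, -280.0, 150.2]
tcp_rot: [3.141, 0.0, -3.141]
contact_force: [0.2, 0.7, -1.7]
grip_width: 16.4
finger_force: 30.8
```

Run:
```python
from h import *
import pickle
o=monitor.get_obs(); p=o["tool_pos"]; print(p,o["grip_width"],o["finger_force"])
c=optics.capture("wrist"); f=c["frame"]; pickle.dump(c,open("w9.pkl","wb"))
cv2.imwrite("pics/j.png",cv2.resize(f[150:400,130:500],None,fx=2,fy=2))
check(c,p,11,p[2]+14-39,0,[(15,(455.3,-281)),(13,(456.1,-326.3))])
```

```text
[ 455.18886415 -280.00470355  150.21745197] 16.371715208463083 30.81370174884796
pred bottom [305.  268.1] [351.7 311.7]
[(372, array([327.2, 248.3]), array([52.9, 54.6]), array([ 455.4, -280.9,   54. ]))]
[(311, array([256.1, 249.4]), array([46.2, 47.9]), array([ 456. , -326.1,   54. ]))]
```

View pics/j.png

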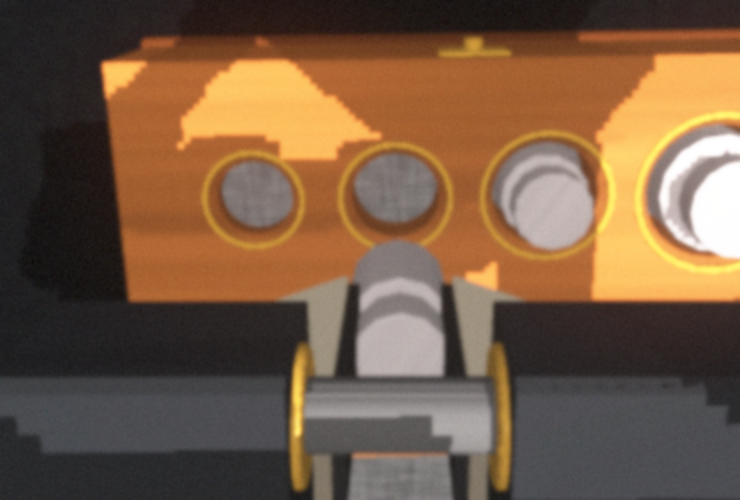

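{"api": "servo_tool", "payload": {"linear": [[0.004,-0.005,0.05],[0,0,0.12],[0,0,0.1],[0,0,0.04],[0,0,0.03],[0,0,0.03],[0,0,0.03],[0,0,0.03]], "spin": [0,0,0,0,0,0,0,0]}}

```text
time: 28.65
tool_pos: [454.4, -281.9, 64.0]
tcp_rot: [-3.141, 0.0, 3.141]
contact_force: [0.9, -0.2, -1.5]
grip_width: 16.2
finger_force: 30.8
```

{"api": "servo_tool", "payload": {"linear": [[0,0,0.015],[0,0,0],[0,0,0],[0,0,0],[0,0,0],[0,0,0],[0,0,0],[0,0,0]], "spin": [0,0,0,0,0,0,0,0]}}

```text
time: 29.65
tool_pos: [454.2, -281.7, 61.1]
tcp_rot: [3.142, 0.0, 3.142]
contact_force: [0.9, 0.4, -0.7]
grip_width: 16.6
finger_force: 30.8
```

{"api": "servo_tool", "payload": {"linear": [[0,0,0],[0,0,0],[0,0,0],[0,0,-0.03],[0,0,-0.1],[0,0,-0.15],[0,0,-0.15],[0,0,-0.06]], "spin": [0,0,0,0,0,0,0,0], "hand": -0.45}}

```text
time: 30.65
tool_pos: [454.9, -282.3, 161.1]
tcp_rot: [-3.139, 0.003, 3.142]
contact_force: [-0.4, -0.3, -0.1]
grip_width: 25.3
finger_force: 0.0
```

{"api": "servo_tool", "payload": {"linear": [[0,0.15,0],[0,0.25,0],[0,0.27,0],[0,0.27,0],[0,0.27,0],[-0.04,0.27,0],[-0.04,0.27,0],[-0.04,0.27,0]], "spin": [0,0,0,0,0,0,0,0], "hand": 1}}

```text
time: 31.65
tool_pos: [478.1, 124.0, 158.8]
tcp_rot: [-3.142, -0.0, 3.141]
contact_force: [0.8, -0.1, -0.2]
grip_width: 91.6
finger_force: 0.0
```

{"api": "servo_tool", "payload": {"linear": [[-0.04,0.26,0],[-0.04,0.25,0],[-0.018,0.2,0],[0,0.094,0],[0,0,0],[0,0,0],[0,0,0],[0,0,0]], "spin": [0,0,0,0,0,0,0,0]}}

```text
time: 32.65
tool_pos: [498.1, 282.2, 159.3]
tcp_rot: [3.142, 0.0, 3.14]
contact_force: [0.3, -0.1, 0.1]
grip_width: 91.9
finger_force: 0.0
```

Run:
```python
from h import *
import pickle
o=monitor.get_obs(); print(o["tool_pos"],o["time"])
c=optics.capture("wrist"); pickle.dump(c,open("w10.pkl","wb"))
knob(c,497.8,283.1,33,8)
```

```text
[498.13456793 282.15865772 159.34992325] 32.65
pred [330.2 235.7] 11.4
[330.5 235.5] 11.7 [497.6 283.3  33. ]
[330.5 227.5] 11.7 [491.9 283.3  33. ]
```

{"api": "servo_tool", "payload": {"linear": [[0,0.005,0.1],[0,0,0.15],[0,0,0.15],[0,0,0.15],[0,0,0.1],[0,0,0.045],[0,0,0],[0,0,0]], "spin": [0,0,0,0,0,0,0,0]}}

```text
time: 33.7
tool_pos: [498.6, 284.3, 21.1]
tcp_rot: [3.141, 0.002, 3.141]
contact_force: [0.1, 0.1, -0.5]
grip_width: 91.6
finger_force: 0.0
```

{"api": "servo_tool", "payload": {"linear": [[0,0,0],[0,0,0],[0,0,0],[0,0,0],[0,0,0],[0,0,0],[0,0,0],[0,0,0]], "spin": [0,0,0,0,0,0,0,0], "hand": -0.8}}

```text
time: 34.7
tool_pos: [497.9, 284.0, 20.1]
tcp_rot: [-3.142, 0.0, 3.142]
contact_force: [0.1, -1.5, 1.9]
grip_width: 16.4
finger_force: 1.2
```

{"api": "servo_tool", "payload": {"linear": [[0,0,0],[0,0,0],[0,0,0],[0,0,-0.05],[0,0,-0.15],[0,0,-0.2],[0,0,-0.15],[0,0,-0.08]], "spin": [0,0,0,0,0,0,0,0], "hand": -1}}

```text
time: 35.7
tool_pos: [498.5, 284.3, 148.4]
tcp_rot: [3.14, 0.003, 3.142]
contact_force: [0.2, -0.1, -1.2]
grip_width: 14.4
finger_force: 30.7
```

{"api": "servo_tool", "payload": {"linear": [[0.04,-0.06,0],[0.04,-0.12,0],[0.04,-0.18,0],[0.04,-0.24,0],[0.04,-0.26,0],[0.01,-0.26,0],[0,-0.26,0],[0,-0.26,0]], "spin": [0,0,0,0,0,0,0,0]}}

```text
time: 36.7
tool_pos: [455.4, -45.5, 146.0]
tcp_rot: [3.141, -0.0, 3.142]
contact_force: [1.5, 0.5, -0.1]
grip_width: 14.4
finger_force: 30.7
```

{"api": "servo_tool", "payload": {"linear": [[0,-0.26,0],[0,-0.26,0],[0,-0.24,0],[0,-0.22,0],[0,-0.18,0],[0,-0.13,0],[0,-0.08,0],[0,-0.04,0]], "spin": [0,0,0,0,0,0,0,0]}}

```text
time: 37.7
tool_pos: [455.6, -326.2, 145.8]
tcp_rot: [3.141, -0.001, 3.141]
contact_force: [-0.5, 0.2, -0.2]
grip_width: 14.8
finger_force: 30.7
```

{"api": "servo_tool", "payload": {"linear": [[0,0,0],[0,0,0],[0,0,0],[0,0,0],[0,0,0],[0,0,0],[0,0,0],[0,0,0]], "spin": [0,0,0,0,0,0,0,0]}}

```text
time: 38.7
tool_pos: [455.8, -326.0, 146.1]
tcp_rot: [3.141, 0.0, 3.141]
contact_force: [0.1, -0.4, -0.5]
grip_width: 14.4
finger_force: 30.7
```

Run:
```python
from h import *
import pickle
o=monitor.get_obs(); p=o["tool_pos"]; print(p,o["grip_width"],o["finger_force"])
c=optics.capture("wrist"); f=c["frame"]; pickle.dump(c,open("w11.pkl","wb"))
cv2.imwrite("pics/k.png",cv2.resize(f[150:400,200:570],None,fx=2,fy=2))
check(c,p,9,p[2]+13-30,0,[(13,(456.1,-326.3))])
```

```text
[ 455.81014415 -325.98918649  146.06488001] 14.42218406298235 30.703220811756182
pred bottom [308.3 278.2] [348.1 315.1]
[(320, array([328.4, 250.4]), array([47.4, 48.1]), array([ 456.1, -326.1,   54. ]))]
```

View pics/k.png

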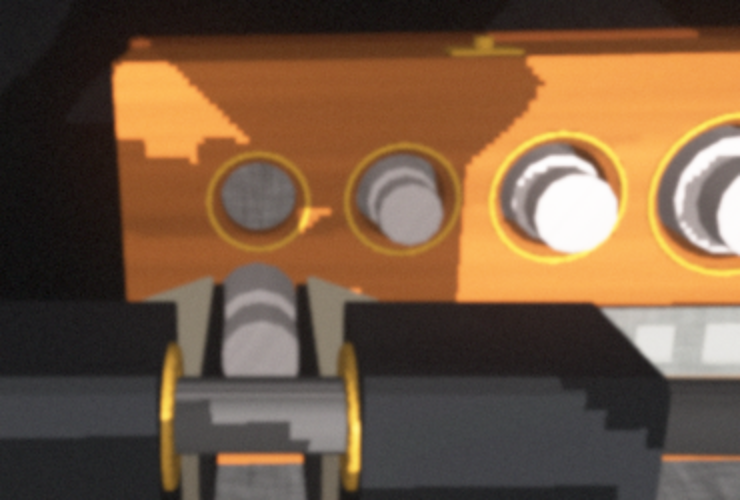

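{"api": "servo_tool", "payload": {"linear": [[0.005,-0.002,0.05],[0,0,0.12],[0,0,0.1],[0,0,0.04],[0,0,0.03],[0,0,0.03],[0,0,0.03],[0,0,0.02]], "spin": [0,0,0,0,0,0,0,0]}}

```text
time: 39.75
tool_pos: [454.9, -326.3, 61.9]
tcp_rot: [3.142, 0.0, 3.141]
contact_force: [-0.1, -0.1, -0.0]
grip_width: 14.3
finger_force: 30.7
```

{"api": "servo_tool", "payload": {"linear": [[0,0,0],[0,0,0],[0,0,0],[0,0,0.003],[0,0,0],[0,0,0],[0,0,0],[0,0,0]], "spin": [0,0,0,0,0,0,0,0]}}

```text
time: 40.75
tool_pos: [454.8, -326.3, 61.5]
tcp_rot: [3.141, 0.0, 3.142]
contact_force: [0.9, 0.1, -0.3]
grip_width: 14.6
finger_force: 30.7
```

{"api": "servo_tool", "payload": {"linear": [[0,0,0],[0,0,0],[0,0,0],[0,0,-0.03],[0,0,-0.1],[0,0,-0.2],[0,0,-0.25],[0,0,-0.25]], "spin": [0,0,0,0,0,0,0,0], "hand": -0.5}}

```text
time: 41.75
tool_pos: [454.7, -326.2, 229.5]
tcp_rot: [-3.141, 0.0, 3.141]
contact_force: [0.6, -1.3, -0.3]
grip_width: 22.5
finger_force: 0.0
```

Run:
```python
from h import *
import pickle
c=optics.capture("wrist"); pickle.dump(c,open("w12.pkl","wb")); 
s=pickle.load(open("side0.pkl","rb")); t=pickle.load(open("top0.pkl","rb"))
a=cv2.resize(s["frame"][70:230,270:400],(390,480),interpolation=cv2.INTER_CUBIC)
b=cv2.resize(t["frame"][95:215,420:555],(405,360),interpolation=cv2.INTER_CUBIC)
w=cv2.resize(c["frame"][150:330,250:550],None,fx=1.0,fy=1.0)
o=np.zeros((600,800,3),np.uint8); o[:480,:390]=a; o[:360,392:797]=b; o[365:545,400:700]=w
cv2.imwrite("pics/l.png",o)
```

```text
(no output)
```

View pics/l.png

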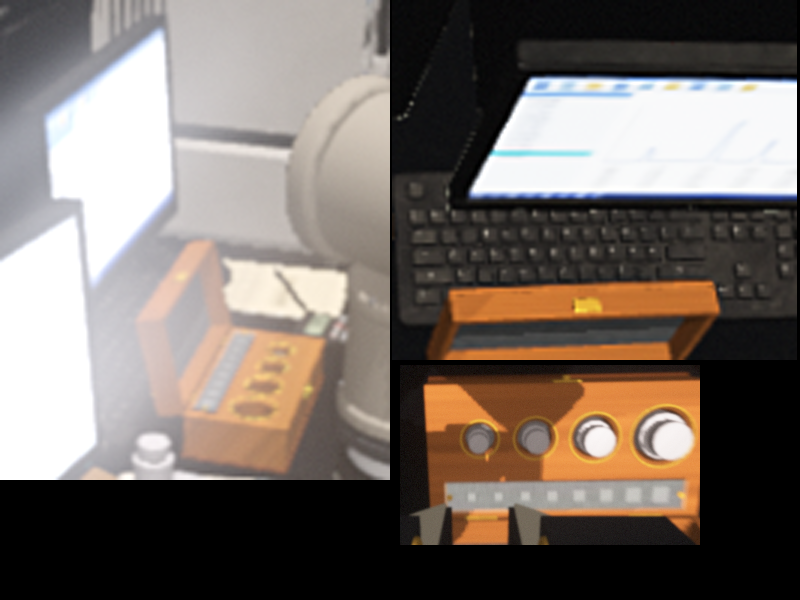

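Run:
```python
from h import *
import pickle
s=pickle.load(open("side0.pkl","rb")); t=pickle.load(open("top0.pkl","rb"))
for (a,b) in [((605,165),(328.3,141)),((597,165),(328.3,141))]:
    o1,d1=ray(t,*a);o2,d2=ray(s,*b)
    k=np.linalg.lstsq(np.stack([d1,-d2],1),o2-o1,rcond=None)[0]; print((o1+k[0]*d1).round(),(o2+k[1]*d2).round())
for z in (50,100,150): print(z,onz(t,439.3,163.3,z).round(),onz(s,328.3,141,z).round())
# monitor top edge (top crop (520,75) front-top-left screen corner)
for z in (250,300,350,400): print(z,onz(t,464,112,z).round())
# lid rear top edge in top crop (580,283)
print("lid edge",onz(t,420+(585-392)/3,95+283/3,158).round())
```

```text
[ 663. -634.   86.] [ 670. -633.   87.]
[ 659. -602.   99.] [ 661. -601.   99.]
50 [ 686. -173.   50.] [ 696. -727.   50.]
100 [ 669. -161.  100.] [ 661. -600.  100.]
150 [ 652. -150.  150.] [ 625. -474.  150.]
250 [ 746. -196.  250.]
300 [ 723. -181.  300.]
350 [ 700. -166.  350.]
400 [ 677. -151.  400.]
lid edge [ 579. -257.  158.]
```

All four weights are in their wells. The monitor face is at about x = 665, so there is room behind the lid's edge (579, -257, 158).

{"api": "servo_tool", "payload": {"linear": [[-0.05,0.05,0],[-0.1,0.1,0],[-0.15,0.1,0],[-0.15,0.1,0],[-0.15,0,0],[-0.1,0,0],[-0.0465,0,0],[0,0,0]], "spin": [0,0,0,0,0,0,0,0], "hand": -1}}

```text
time: 42.8
tool_pos: [604.0, -255.9, 226.2]
tcp_rot: [3.14, -0.002, -3.141]
contact_force: [-0.2, 0.5, 0.3]
grip_width: 0.4
finger_force: 0.0
```

{"api": "servo_tool", "payload": {"linear": [[0,0,0.05],[0,0,0.1],[0,0,0.1],[0,0,0.1],[0,0,0.07],[0,0,0],[0,0,0],[0,0,0]], "spin": [0,0,0,0,0,0,0,0]}}

```text
time: 43.8
tool_pos: [604.6, -256.6, 144.5]
tcp_rot: [-3.141, 0.002, 3.141]
contact_force: [-0.2, -0.4, -0.5]
grip_width: 0.6
finger_force: 0.0
```

{"api": "servo_tool", "payload": {"linear": [[0.04,0,0],[0.04,0,0],[0.04,0,0],[0.04,0,0],[0.04,0,-0.01],[0.04,0,-0.01],[0.04,0,-0.01],[0.04,0,-0.01]], "spin": [0,0,0,0,0,0,0,0]}}

```text
time: 44.8
tool_pos: [539.4, -256.3, 151.5]
tcp_rot: [3.141, -0.0, 3.141]
contact_force: [0.5, 0.2, -0.4]
grip_width: 0.6
finger_force: 0.3
```

{"api": "servo_tool", "payload": {"linear": [[0.04,0,0],[0.04,0,0],[0.04,0,0],[0.04,0,0],[0.04,0,0],[0.04,0,0],[0,0,0],[0,0,0]], "spin": [0,0,0,0,0,0,0,0]}}

```text
time: 45.8
tool_pos: [492.3, -256.4, 151.6]
tcp_rot: [-3.142, 0.0, 3.141]
contact_force: [-0.3, 0.3, 0.2]
grip_width: 0.4
finger_force: 0.0
```

Run:
```python
from h import *
s=optics.capture("side");t=optics.capture("top")
a=cv2.resize(s["frame"][110:250,290:420],(390,420)); b=cv2.resize(t["frame"][165:285,410:540],(390,360))
o=np.zeros((420,780,3),np.uint8); o[:,:390]=a; o[:360,390:]=b; cv2.imwrite("pics/m.png",o)
```

```text
(no output)
```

View pics/m.png

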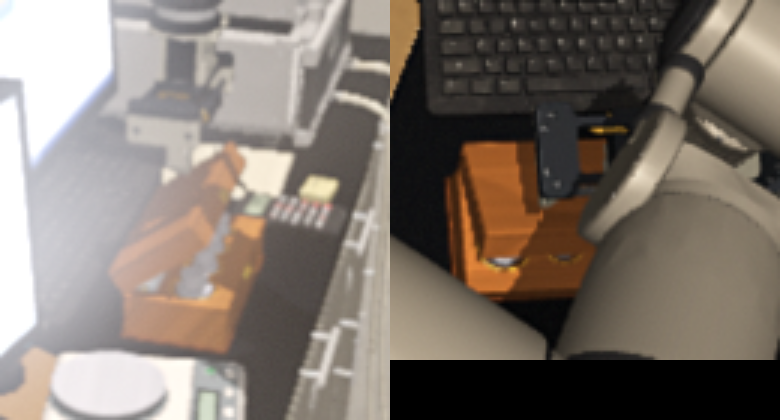

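{"api": "servo_tool", "payload": {"linear": [[0.04,0,0],[0.04,0,0],[0,0,0],[0,0,0],[0,0,0],[0,0,0],[0,0,0],[0,0,0]], "spin": [0,0,0,0,0,0,0,0]}}

```text
time: 46.9
tool_pos: [476.2, -256.3, 151.5]
tcp_rot: [3.142, 0.0, 3.142]
contact_force: [-0.2, -0.7, -0.2]
grip_width: 0.4
finger_force: 0.0
```

Run:
```python
from h import *
s=optics.capture("side");t=optics.capture("top")
a=cv2.resize(s["frame"][110:250,290:420],(390,420)); b=cv2.resize(t["frame"][165:285,410:540],(390,360))
o=np.zeros((420,780,3),np.uint8); o[:,:390]=a; o[:360,390:]=b; cv2.imwrite("pics/n.png",o)
```

```text
(no output)
```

View pics/n.png

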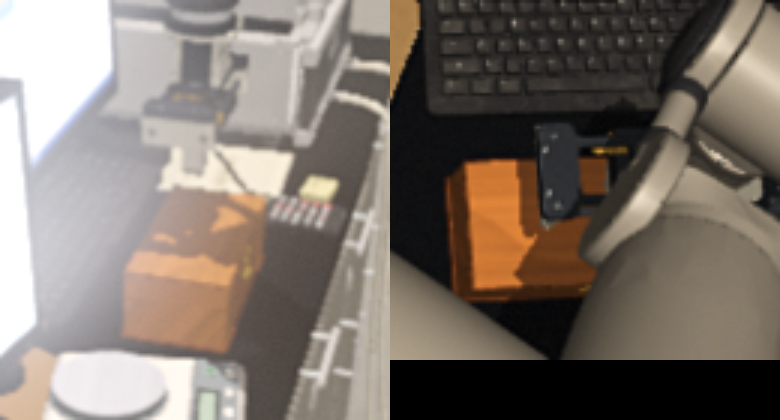

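{"api": "servo_tool", "payload": {"linear": [[0,0,-0.1],[0,0,-0.2],[0,0,-0.2],[0,0.2,0],[0,0.25,0],[0,0.25,0],[0,0.25,0],[0,0.25,0]], "spin": [0,0,0,0,0,0,0,0]}}

```text
time: 48.0
tool_pos: [476.0, -14.8, 251.7]
tcp_rot: [3.142, 0.001, 3.141]
contact_force: [0.8, -0.1, 0.2]
grip_width: 0.1
finger_force: 0.0
```

{"api": "servo_tool", "payload": {"linear": [[0,0.25,0],[0,0.25,0],[0,0.25,0],[0,0.2,0],[0,0,0],[0,0,0],[0,0,0],[0,0,0]], "spin": [0,0,0,0,0,0,0,0]}}

```text
time: 49.0
tool_pos: [476.4, 172.7, 251.6]
tcp_rot: [3.142, 0.0, 3.14]
contact_force: [1.0, -0.4, 0.0]
grip_width: 0.6
finger_force: 0.0
```

Run:
```python
from h import *
for n in ("side","top"):
    c=optics.capture(n); hsv=cv2.cvtColor(c["frame"],cv2.COLOR_BGR2HSV)
    m=cv2.inRange(hsv,(5,110,50),(22,255,255)); k,l,st,ce=cv2.connectedComponentsWithStats(m)
    b=proj(c,[[x,y,z] for x in (411,523) for y in (-370,-143) for z in (0,85)]); mid=b.mean(0)
    i=min((j for j in range(1,k) if st[j,4]>300),key=lambda j:np.hypot(*(ce[j]-mid)))
    print(n,"blob",st[i],"pred box",b.min(0).round(1),b.max(0).round(1))
o=monitor.get_obs(); print(o["tool_pos"],o["time"],o["contact_force"])
```

```text
side blob [347 175  31  52 971] pred box [330.  171.5] [378.6 228.6]
top blob [ 428  215   96   51 4323] pred box [428.9 216.4] [522.9 264.5]
[476.3353025  172.97173243 251.60895633] 49.1 [ 0.58968099 -0.53143494  0.77060869]
```

```bash
python3 -c "
from plant import workorder
print(workorder.close_job())"
```

```text
the job is handed in; nothing more can be done
None
```

The job is handed in: all four weights are upright in their own wells and the lid is shut flat, done in about 49 s with no sign of contact beyond light handling forces. I viewed 16 pictures, two over the limit of 14.

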